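# Load a turning blank into the spring cradle

## Task

Load the long eight-sided wooden turning blank into the spring cradle: slant it, push its lower end under the crossbar against the spring pad to press the spring back, then tip its other end down inside the fixed end plate so that the blank lies level in both saddles, held by the spring. Let go of it, and leave the shorter blank where it is.

Things in the scene. Friction and masses are not known exactly. Their poses are not given: they have to be found in the camera images.
- blank: The long turning blank: a straight eight-sided bar of plain wood, 150 mm long, 32 mm across opposite flats, 60 to 130 g, both ends alike. Lies on a flat on the table, on the robot's right (-y). Origin at its centre (16 mm above the table at the start), x along its length.
- short_blank: A blank of the same wood and section (32 mm across flats) but only 95 mm long: too short, not to be used or shifted. Also lies on the table on the robot's right; which of the two blanks is nearer varies. Origin at its centre, x along its length.
- cradle: Spring cradle fixed on the robot's left, spring end towards the robot. Origin at table height under the seat's middle; x from fixed end plate to spring, z up. Seated, the blank's centre is at x 0, y 0, z 40 mm. End plate: inner face x -75, 12 thick, top z 50. Saddles 14 mm long at x -45 and +45: top z 24, flared cheeks 48 (low) to 64 mm (top, z 43) apart. Between saddles only the base plate: 80 mm wide, top z 12.
- crossbar (a point): Centre of the crossbar's underside (cradle frame: x 78, y 0, z 72 mm), axes as the cradle's. Steel bar 12 mm along x, 80 along y, 8 thick, on side rails 64 mm apart inside; beyond it a dark block from x 118 to 152, top z 80. The blank's low end goes under the bar. From bar to end plate is less than the blank's length: it cannot be lowered in level.
- pad (a joint): Travel (m) of the aluminium spring pad, a plate 44 mm wide, z 26 to 62 mm, sliding along the cradle's x: 0 when free (face at x +67 mm), grows as pressed to +x, stop at 0.030. Needs 1.5 N at first, 6 N at the stop. About 0.008 with the blank seated, then pushing it to the end plate; 0.015 to 0.025 gives room to tip the other end in.

How it is judged:
By the outcome, as a careful person would: the job done as asked, in the order asked, and still so for the second after the job is handed in, with the robot touching nothing.
It also fails if it takes over 45 s, if anything falls off the work surface, if the arm or the gripper's body presses on something with over 40 N, if the wrist force passes 120 N, or if a joint passes its speed limit or range.

## Robot

A 6-joint arm with a two-finger parallel gripper is mounted at the origin on the work surface. World frame = base frame: x ahead of the robot, y to its left, z up, the work surface at z = 0. Lengths are in m, angles in degrees, forces in N, time in s.
With the tool pointing down it reaches from about 0.35 to 0.875 m from the base axis. Payload 4.2 kg.
Tool frame: the origin (TCP) lies on the centre line of the jaws, within the pads' length; the fingertips stand 11 mm ahead of it and the grasp point (between the pads) lies 8 mm behind it; z points along the fingers, y is the line along which they close (so a half turn about z gives the same grasp; the last joint's range is limited). The gripper opens to 85 mm and grips with 20 to 120 N. Pads are 22 mm wide; open, the fingers measure 114 mm over their backs; the gripper's body (76 mm by 85 mm) begins 54 mm behind the grasp point. The pads swing forward as they close: fully open they stand 13 mm farther back than shut.
Start: joints at [-58.866, 22.042, 0.453, 0, -68.411, -14.817], TCP at [0.176, -0.6, 0.242] pointing down, gripper open.
Joint ranges: [-179.83, 179.83], [-69.29, 118.12], [-61.27, 80.66], [-181.25, 117.63], [-171.15, -9.14], [-177.46, 177.46]. Speed limits (degrees/s): [159.86, 159.86, 180, 180, 180, 180].

## Interface

Orientations are given as a 3x3 rotation matrix whose columns are the frame's x, y, z axes.
In Python, from cell import * gives the robot as it stands.
- The arm moves only by the shell command python3 -m handwheel 'ROWS' [OPENING] [FORCE]. ROWS is JSON, one flat list of numbers, 6 for each row, row after row: the shift along the tool's x, y, z in mm, then the turn, a rotation vector about the tool's x, y, z in degrees. A call has 1 to 10 rows; each row is the pose to reach, as a shift and turn from the pose commanded when the call began, along the tool's axes at that moment; what a row does not reach only later rows make up. A row lasts 1/8 s, in which the tool goes at most 62.5 mm and 10.7 degrees, less where a joint would pass 70% of its speed; a pose out of reach is approached as far as the arm can. A call with a gripper value outside its range is refused whole. OPENING is the opening, from 0 (shut) to 1 (fully open), set as the call begins (- or left out, the last holds). The fingers move at their own pace and stop on an object; FORCE is the grip in N (left out, the last holds). Time passes only in rows, so rows that repeat a pose let the fingers close. It gives the time, the measured TCP pose, the force, the opening and the grip force at its end, in the units of the state.
- observe(): the state, without advancing time (a new reading comes with each control period).
- get_image(name): name is "scene" or "top"; returns (picture, depth): 384x512x3 uint8, blue, green, red; 384x512 float32, m along the optical axis (not along the pixel's ray), 0 where there is no reading.
- camera_model(name): a dict with "vfov" (degrees; the focal length in pixels is half the picture's height over the tangent of half this angle, whatever the lens; pixels are square), "cx", "cy" (the principal point, pixels), "eye" and "orientation" of the camera in the world. Camera axes: x right, y up, looking along -z (the intrinsics and any distortion apply to the point x, -y, -z); pixel columns grow to the right and rows downward; lengths in m; the calibration is good to about 2 mm. A picture is of the moment at which its call begins. camera_model takes no time and is no camera call.
- close_job(): hands the job in; it is judged then, once.
The state is a dict: "t": time; "joints": joint angles; "qd": joint speeds; "tau": joint torques, N m; "position": TCP position; "tool_rot": TCP orientation; "wrist_force": force on the tool from outside, world axes, zero at the start; "torque": the same for the moment, N m; "gripper_width": finger opening in m; "grip_force": force on a finger pad.
Only numpy, scipy, OpenCV 4.12 (cv2) and the standard library are available. Lean on these libraries where they do the work, as an engineer would, in place of code of your own. Each camera call takes 0.05 s, during which the arm holds its last target. There are 200 camera calls.

## Working session

There is one attempt and no reset: what is moved stays moved. The work goes in short steps, Python scripts to look and compute and a shell command to move; the robot and the scene stay as the last step left them, time stands still between calls to the robot, and variables do not carry over. Pictures are saved under pics/ and viewed, at most 10 in all, crops included, and the job is handed in when it is done.

```bash
ls; mkdir -p pics; cat > h.py <<'E'
from cell import *
import numpy as np, cv2
def cloud(n):
    im,d=get_image(n);m=camera_model(n);f=192/np.tan(np.radians(m['vfov'])/2)
    v,u=np.mgrid[0:384,0:512]
    p=np.stack([(u-m['cx'])/f*d,-(v-m['cy'])/f*d,-d],-1)
    return im,d,p@np.array(m['orientation']).T+np.array(m['eye'])
E
python3 - <<'E'
from h import *
for n in('scene','top'):
    m=camera_model(n);print(m)
    im,d,P=cloud(n);cv2.imwrite(f'pics/{n}0.png',im);np.save(f'{n}0.npy',P)
a=[cv2.imread(f'pics/{n}0.png') for n in('scene','top')]
cv2.imwrite('pics/both0.png',cv2.resize(np.vstack(a),(400,600)) )
print(observe())
E
```

```text
pics
{'vfov': 57.65655613950896, 'cx': 260.169333990413, 'cy': 189.1858283351022, 'eye': array([1.00313498, 0.21102318, 0.55368876]), 'orientation': array([[-0.51777254, -0.55449469,  0.65149615],
       [ 0.85539353, -0.34854619,  0.38316768],
       [ 0.01461205,  0.75567929,  0.65477882]])}
{'vfov': 49.700186306974146, 'cx': 260.3012716532076, 'cy': 186.5249934046049, 'eye': array([ 0.39017461, -0.03985823,  0.98325872]), 'orientation': array([[-0.00946268,  0.98780139, -0.15543123],
       [-0.99976197, -0.00628999,  0.02089134],
       [ 0.01965884,  0.15559192,  0.98762578]])}
{'t': 0.1, 'joints': array([-5.88662534e+01,  2.20869837e+01,  3.89186398e-01, -2.40898628e-02,
       -6.84113804e+01, -1.48162315e+01]), 'qd': array([-0.11647818, -0.0507328 ,  0.22917766,  0.17044977,  0.12703273,
        0.01268727]), 'tau': array([-4.21597670e-04, -3.93319702e+01,  1.88928187e+01,  4.19792712e+00,
       -2.57413922e-03,  1.03832795e-05]), 'position': array([ 0.17547618, -0.59935482,  0.24133829]), 'tool_rot': array([[-9.59762970e-01, -2.80810643e-01, -6.50563037e-04],
       [-2.80811375e-01,  9.59761226e-01,  1.83315604e-03],
       [ 1.09615451e-04,  1.94208079e-03, -9.99998108e-01]]), 'wrist_force': array([-0.05946324, -0.45531538,  0.26063119]), 'torque': array([ 0.0112478 , -0.00853959,  0.0263089 ]), 'grip_force': 0.0, 'gripper_width': 0.08547880494681023}
```

View pics/top0.png

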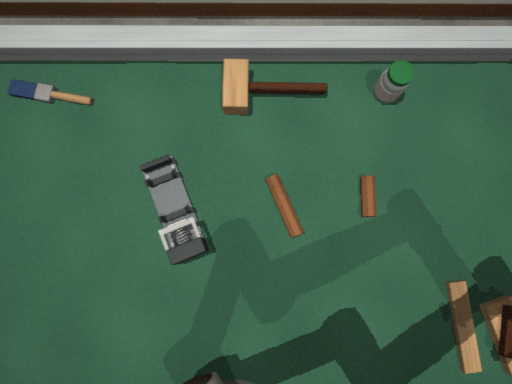

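View pics/scene0.png

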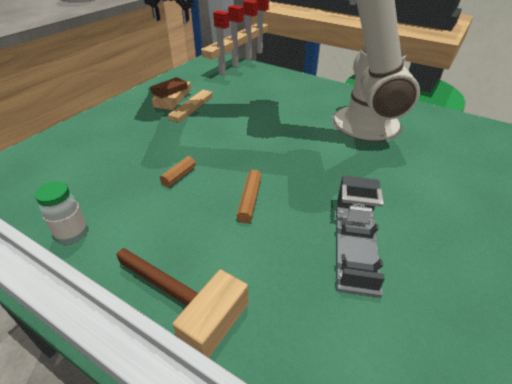

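The top view shows the long blank from (272,177) to (297,235), the short one at (368,197), and the cradle running from its end plate at (157,162) to its block at (187,250). The scene view agrees.

```bash
python3 - <<'E'
from h import *
P=np.load('top0.npy');im=cv2.imread('pics/top0.png')
def rect(mask):
    q=P[mask][:,:2]*1000
    r=cv2.minAreaRect(q.astype(np.float32));return r,len(q)
for n,(u0,u1,v0,v1) in dict(long=(255,315,165,245),short=(350,385,165,225)).items():
    m=np.zeros((384,512),bool);m[v0:v1,u0:u1]=1
    b=im.astype(int);m&=(b[...,2]>b[...,1]+15)
    q=P[m&(P[...,2]>.024)];print(n,rect(m&(P[...,2]>.015)),q.mean(0),np.median(q[:,2]))
    c=q[:,:2]-q[:,:2].mean(0);w,V=np.linalg.eigh(c.T@c);print(np.degrees(np.arctan2(*V[::-1,1])))
g=P[260:300,300:340];print('table z',np.median(g[...,2]))
for n in('top','scene'):
    P=np.load(n+'0.npy')
    r=(P[...,0]>.25)&(P[...,0]<.6)&(P[...,1]>.1)&(P[...,1]<.3)
    for lo,hi in((.006,.1),(.008,.017),(.045,.056),(.074,.09)):
        mm=r&(P[...,2]>lo)&(P[...,2]<hi);print(n,lo,hi,rect(mm),np.round(P[mm].mean(0),4))
a=cv2.imread('pics/top0.png')[145:275,130:230];b=cv2.imread('pics/scene0.png')[165:305,320:400]
cv2.imwrite('pics/cr.png',np.hstack([cv2.resize(a,(440,572),interpolation=2),cv2.resize(b,(327,572),interpolation=2)]))
E
```

```text
long (((482.01702880859375, -73.62905883789062), (149.27688598632812, 126.56370544433594), 20.104110717773438), 871) [ 0.49612116 -0.1149112   0.03457461] 0.031683314220253056
-157.79369580043235
short (((445.5926208496094, -204.36846923828125), (90.85513305664062, 335.0887451171875), 33.78725814819336), 573) [ 0.51688238 -0.31139662  0.03453888] 0.031321544964531156
162.86312527512789
table z 0.0012208481699531593
top 0.006 0.1 (((432.3896484375, 196.18014526367188), (190.93309020996094, 336.05938720703125), 89.21961212158203), 3205) [0.4952 0.1487 0.0311]
top 0.008 0.017 (((508.236083984375, 150.58526611328125), (266.75665283203125, 122.70831298828125), 36.843833923339844), 1750) [0.5121 0.1508 0.0133]
top 0.045 0.056 (((488.90936279296875, 141.70382690429688), (238.98721313476562, 69.55349731445312), 21.19451141357422), 193) [0.5394 0.1667 0.0509]
top 0.074 0.09 (((413.443115234375, 117.24237060546875), (79.74858856201172, 66.58692932128906), 22.059276580810547), 560) [0.4094 0.1266 0.081 ]
scene 0.006 0.1 (((493.4334716796875, 143.27369689941406), (245.55807495117188, 80.30828094482422), 21.470304489135742), 3671) [0.4971 0.1497 0.0327]
scene 0.008 0.017 (((508.4792785644531, 149.03375244140625), (213.51866149902344, 80.06639099121094), 21.634855270385742), 1524) [0.5123 0.1516 0.0114]
scene 0.045 0.056 (((503.1529235839844, 154.13809204101562), (208.33265686035156, 59.74748992919922), 20.440876007080078), 316) [0.516  0.1611 0.0502]
scene 0.074 0.09 (((415.2447814941406, 118.22486877441406), (81.4068832397461, 69.25569915771484), 21.83170509338379), 491) [0.418  0.1282 0.0785]
```

View pics/cr.png

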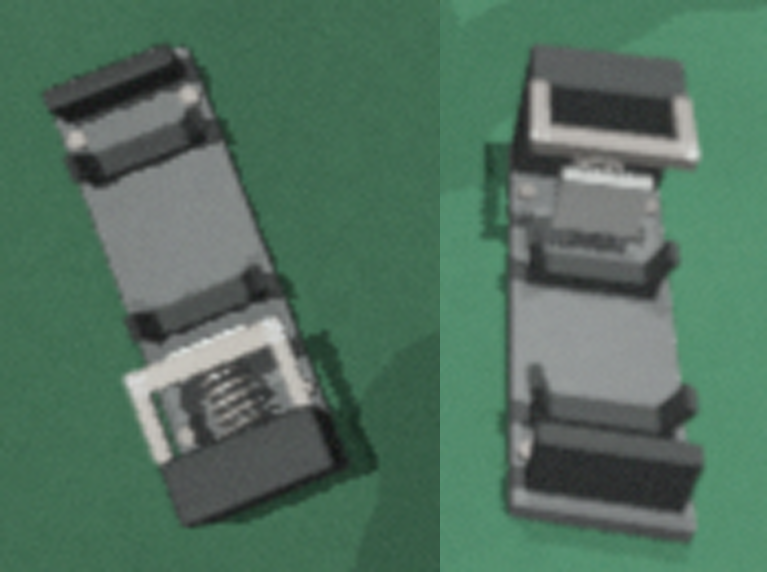

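The crop shows the cradle clearly. The crossbar's front edge runs (125,378)–(283,320) in the left (top) view. The end plate's outer edge runs about (45,95)–(160,45). I'll turn these into positions on planes of known height.

```bash
cat >> h.py <<'E'
def ray(n,u,v,z):
    m=camera_model(n);f=192/np.tan(np.radians(m['vfov'])/2)
    d=np.array(m['orientation'])@np.array([(u-m['cx'])/f,-(v-m['cy'])/f,-1.]);e=np.array(m['eye'])
    return (e+d*(z-e[2])/d[2])*1000
E
python3 - <<'E'
from h import *
T=lambda x,y,z:ray('top',130+x/4.4,145+y/4.4,z)
S=lambda x,y,z:ray('scene',320+(x-440)/4.0875,165+y/4.086,z)
np.set_printoptions(precision=1,suppress=True)
print('bar72 top',T(125,378,.08),T(283,320,.08))
print('bar72 scene',S(530,143,.08),S(697,160,.08))
print('plate top inner? scene',S(535,428,.05),S(703,443,.05))
print('plate top outer top',T(45,95,.05),T(165,45,.05))
for n in('top','scene'):
    im=cv2.imread(f'pics/{n}0.png').astype(int)
    m=((im[...,2]>im[...,1]+25)&(im[...,2]>50)).astype(np.uint8)
    k,l,s,c=cv2.connectedComponentsWithStats(m)
    for i in range(1,k):
        if s[i][4]>150:
            p=np.argwhere(l==i)[:,::-1]
            w=np.array([ray(n,*q,.02)[:2] for q in p]);r=cv2.minAreaRect(w.astype(np.float32))
            print(n,c[i],r)
E
```

```text
bar72 top [436.7 162.   80. ] [464.6  85.1  80. ]
bar72 scene [472.6  90.5  80. ] [440.7 164.3  80. ]
plate top inner? scene [608.7 150.7  50. ] [578.2 214.3  50. ]
plate top outer top [584.9 214.2  50. ] [611.2 152.9  50. ]
top [235.2  82.7] ((800.3693237304688, -0.7572154998779297), (58.70893478393555, 121.3739013671875), 89.74366760253906)
top [287.3  86.1] ((790.2789306640625, -129.33499145507812), (184.1857452392578, 17.511863708496094), 88.73001098632812)
top [70.5 97. ] ((763.7490234375, 396.55706787109375), (96.19746398925781, 16.234148025512695), 78.81624603271484)
top [284.2 205.3] ((498.02899169921875, -115.20707702636719), (150.23928833007812, 31.202030181884766), 23.052183151245117)Traceback (most recent call last):
  File "<stdin>", line 16, in <module>
  File "h.py", line 9, in ray
    m=camera_model(n);f=192/np.tan(np.radians(m['vfov'])/2)
ValueError: time passes only in moves, steps and waits
```

```bash
R='-445,375,60,0,0,-6.8'; echo; python3 -m handwheel '[-45,37,6,0,0,-0.7, -105,88,14,0,0,-1.6, -165,139,22,0,0,-2.5, -225,190,30,0,0,-3.4, -285,240,38,0,0,-4.3, -345,290,46,0,0,-5.2, -395,333,53,0,0,-6, -430,362,58,0,0,-6.5, -445,375,60,0,0,-6.8, -445,375,60,0,0,-6.8]' 1 60
```

```text
t: 1.35
position: [0.4984, -0.1122, 0.1816]
tool_rot: [[-0.918, -0.396, -0.001], [-0.396, 0.918, 0.0], [0.001, 0.0, -1.0]]
wrist_force: [-0.6, -0.5, -0.3]
gripper_width: 0.0852
grip_force: 0.0
```

```bash
python3 -m handwheel '[1.5,-2.6,40,0,0,0, 1.5,-2.6,90,0,0,0, 1.5,-2.6,130,0,0,0, 1.5,-2.6,155,0,0,0, 1.5,-2.6,165,0,0,0, 1.5,-2.6,165,0,0,0]' && python3 -m handwheel '[0,0,0,0,0,0, 0,0,0,0,0,0, 0,0,0,0,0,0, 0,0,0,0,0,0, 0,0,0,0,0,0, 0,0,0,0,0,0, 0,0,0,0,0,0, 0,0,0,0,0,0]' 0 60
```

```text
t: 2.1
position: [0.4969, -0.1179, 0.0171]
tool_rot: [[-0.92, -0.393, -0.001], [-0.393, 0.92, -0.0], [0.001, 0.0, -1.0]]
wrist_force: [0.0, 0.4, 0.9]
gripper_width: 0.0852
grip_force: 0.0
t: 3.1
position: [0.4976, -0.1178, 0.0183]
tool_rot: [[-0.92, -0.393, 0.002], [-0.393, 0.92, -0.0], [-0.001, -0.001, -1.0]]
wrist_force: [-1.0, -0.4, 6.2]
gripper_width: 0.0309
grip_force: 60.1
```

```bash
python3 -m handwheel '[0,0,-20,0,0,0, 0,0,-60,0,0,0, 0,0,-110,0,0,0, -15,25,-150,0,0,0, -50,85,-165,0,0,1, -85,142,-165,0,0,1.1, -115,193,-165,0,0,1.1, -135,227,-165,0,0,1.1, -142,239,-165,0,0,1.1, -142,239,-165,0,0,1.1]' && python3 -m handwheel '[0,0,0,0,-5,0, 0,0,0,0,-12,0, 0,0,0,0,-18,0, 0,0,0,0,-20,0, 0,0,0,0,-20,0]' && python3 - <<'E'
from h import *
for n in('scene','top'):
    im,d=get_image(n);cv2.imwrite(f'pics/{n}1.png',im)
a=cv2.imread('pics/top1.png')[130:280,110:260];b=cv2.imread('pics/scene1.png')[120:320,300:450]
cv2.imwrite('pics/c1.png',np.hstack([cv2.resize(a,(390,390),interpolation=2),cv2.resize(b[:150],(390,390),interpolation=2)]))
s=observe();print(s['position'],s['wrist_force'],s['gripper_width'])
E
```

```text
t: 4.35
position: [0.5333, 0.158, 0.1818]
tool_rot: [[-0.927, -0.376, -0.001], [-0.376, 0.927, -0.0], [0.001, -0.0, -1.0]]
wrist_force: [-0.0, -0.9, -0.7]
gripper_width: 0.0304
grip_force: 59.6
t: 4.97
position: [0.5326, 0.1554, 0.182]
tool_rot: [[-0.872, -0.373, 0.316], [-0.351, 0.928, 0.126], [-0.34, -0.001, -0.94]]
wrist_force: [-0.3, 0.2, -0.9]
gripper_width: 0.0306
grip_force: 59.6
[0.53397067 0.15672745 0.18262997] [-0.07773944 -0.11793301 -0.52406096] 0.030661736608101127
```

View pics/scene1.png

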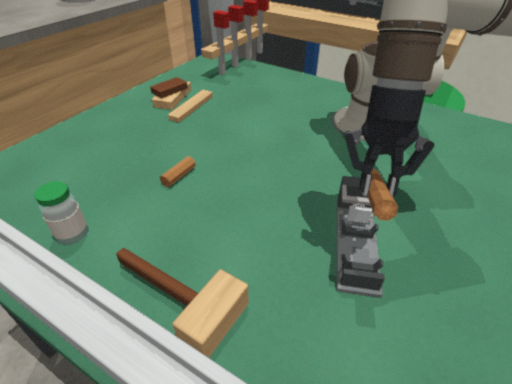

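The scene view shows the blank held with its low end towards the robot. Its high-end face is near (383,210), above the cradle. I'll check the scene camera's bias with it.

```bash
cat >> h.py <<'E'
def proj(n,P):
    m=camera_model(n);f=192/np.tan(np.radians(m['vfov'])/2)
    p=(np.array(P)-np.array(m['eye']))@np.array(m['orientation'])
    return np.stack([m['cx']-f*p[...,0]/p[...,2],m['cy']+f*p[...,1]/p[...,2]],-1)
def cradle(X,o=(.520,.153),a=202.0):
    a=np.radians(a);X=np.array(X)/1000
    return np.stack([o[0]+X[...,0]*np.cos(a)-X[...,1]*np.sin(a),o[1]+X[...,0]*np.sin(a)+X[...,1]*np.cos(a),X[...,2]],-1)
E
python3 - <<'E'
from h import *
s=observe();x=np.array([-.872,-.351,-.34]);y=np.array([-.373,.928,0]);z=np.cross(x,y);p=np.array([.534,.157,.182])
# wireframe: blank corners (octagon end) + cradle model, drawn over enlarged pictures
t=np.radians(np.arange(22.5,383,45));r=.016/np.cos(np.pi/8)
for n,(u0,v0,w,h) in dict(scene=(325,150,80,150),top=(125,140,110,130)).items():
    im=cv2.imread(f'pics/{n}{1 if n=="scene" else 0}.png')[v0:v0+h,u0:u0+w]
    k=4;im=cv2.resize(im,None,fx=k,fy=k,interpolation=2)
    def dr(P,c):
        q=((proj(n,P)-[u0,v0]+.5)*k).astype(np.int32);cv2.polylines(im,[q],True,c,1)
    if n=='scene':
        for L in(-76.4,):
            dr(p+x*L/1000+np.outer(np.cos(t)*r,y)+np.outer(np.sin(t)*r,z),(255,255,0))
    for a,b,zz in((72,84,80),(118,152,80),(-87,-75,50)):
        dr(cradle([[a,-40,zz],[a,40,zz],[b,40,zz],[b,-40,zz]]),(0,255,255))
    for xx in(38,52,-38,-52): dr(cradle([[xx,-24,24],[xx,24,24]]),(0,0,255))
    cv2.imwrite(f'pics/w_{n}.png',im)
a=cv2.imread('pics/w_scene.png');b=cv2.imread('pics/w_top.png')
b=cv2.copyMakeBorder(b,0,600-b.shape[0],0,0,0);cv2.imwrite('pics/w.png',np.hstack([a,b]))
E
```

```text
(no output)
```

View pics/w.png

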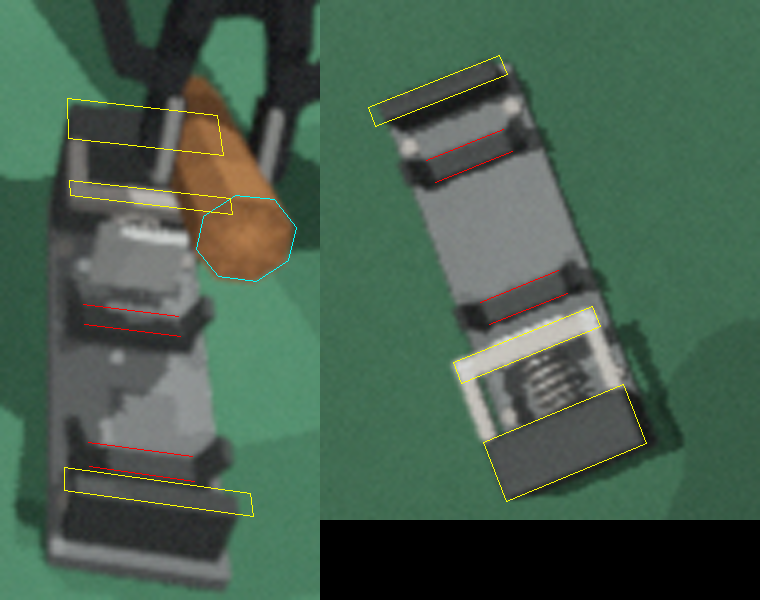

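```bash
python3 -m handwheel '[8,1.5,24,0,0,0, 16,1.5,48,0,0,0, 24,1.5,72,0,0,0, 30,1.5,90,0,0,0, 33,1.5,99,0,0,0, 35,1.5,105,0,0,0, 35,1.5,105,0,0,0, 35,1.5,105,0,0,0]' && python3 - <<'E'
from h import *
for n in('scene','top'):
    im,d=get_image(n);cv2.imwrite(f'pics/{n}2.png',im)
a=cv2.imread('pics/top2.png')[130:280,110:260];b=cv2.imread('pics/scene2.png')[150:300,300:450]
cv2.imwrite('pics/c2.png',np.hstack([cv2.resize(i,(400,400),interpolation=2) for i in(a,b)]))
E
```

```text
t: 6.08
position: [0.539, 0.16, 0.0772]
tool_rot: [[-0.873, -0.377, 0.309], [-0.353, 0.926, 0.132], [-0.335, 0.006, -0.942]]
wrist_force: [-0.5, 0.5, -0.8]
gripper_width: 0.0303
grip_force: 59.7
```

View pics/c2.png

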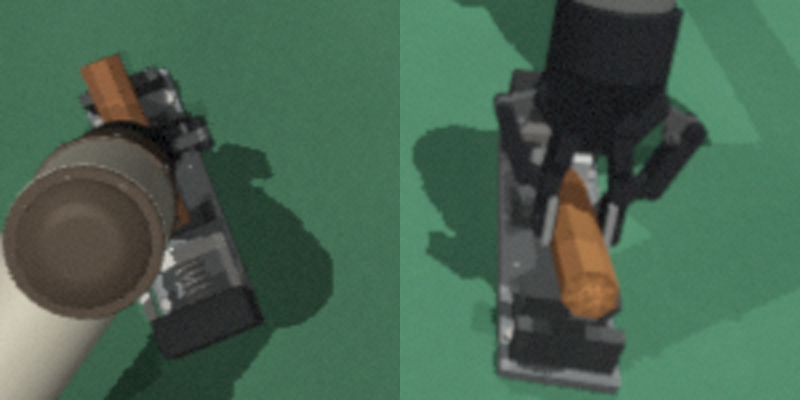

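Both views show the slanted blank just over the cradle, low end at the spring end. In the top half the high end is at (100,62), and parallax makes it hard to judge sideways. I'll compute that.

```bash
python3 - <<'E'
from h import *
s=observe();p=s['position'];R=s['tool_rot'];x=R[:,0]
print(p,x)
o=np.array([.520,.153]);a=np.radians(202);cx=np.array([np.cos(a),np.sin(a)]);cy=np.array([-cx[1],cx[0]])
for n,L in(('high',-76.4),('low',73.6)):
    e=p+x*L/1000-R[:,2]*-.0; print(n,'cradle x,y,z mm',(e[:2]-o)@cx*1000,(e[:2]-o)@cy*1000,e[2]*1000)
k=4
out=[]
t=np.radians(np.arange(22.5,383,45));r=.016/np.cos(np.pi/8);y=R[:,1];z=R[:,2]
for n,(u0,v0,w,h) in dict(scene=(330,180,90,130),top=(125,140,100,130)).items():
    im=cv2.resize(cv2.imread(f'pics/{n}2.png')[v0:v0+h,u0:u0+w],None,fx=k,fy=k,interpolation=2)
    def dr(P,c): cv2.polylines(im,[((proj(n,P)-[u0,v0]+.5)*k).astype(np.int32)],True,c,1)
    dr(p+x*-.0764+np.outer(np.cos(t)*r,y)+np.outer(np.sin(t)*r,z),(255,255,0))
    for q in(-1,1): dr(np.array([p+y*.016*q-.0764*x,p+y*.016*q+.0736*x]),(255,255,0))
    for A,b,zz,wd in((72,84,80,40),(-87,-75,50,40)): dr(cradle([[A,-wd,zz],[A,wd,zz],[b,wd,zz],[b,-wd,zz]]),(0,255,255))
    out.append(im)
cv2.imwrite('pics/w2.png',np.hstack(out))
E
```

```text
[0.53864834 0.15982333 0.07704277] [-0.87348339 -0.35331143 -0.33495939]
high cradle x,y,z mm -91.83306823681248 0.6308842494004177 102.63367161836638
low cradle x,y,z mm 49.50180548795481 0.6866861477224597 52.38976297908724
```

View pics/w2.png

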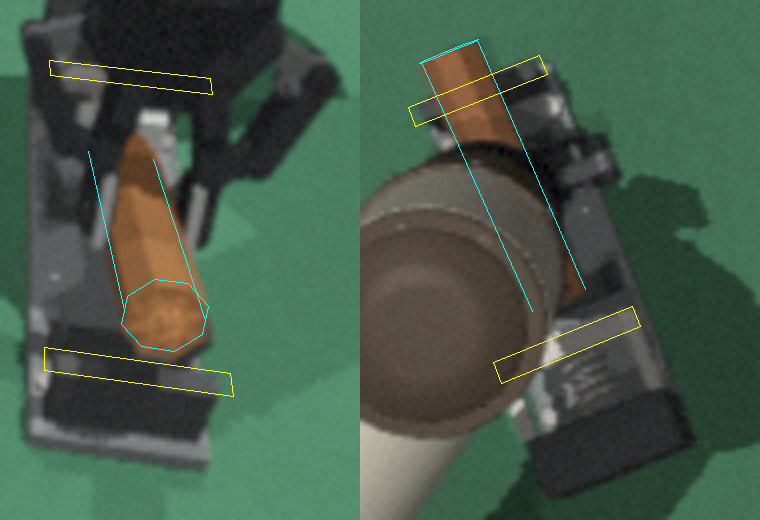

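```bash
python3 -m handwheel '[1.5,-0.8,4,0,0,0, 2.7,-1.5,7.5,0,0,0, 2.7,-1.5,7.5,0,0,0, 2.7,-1.5,7.5,0,0,0]' && cat > st.py <<'E'
from h import *
s=observe();p=s['position'];R=s['tool_rot'];x=R[:,0];n=-R[:,2]
o=np.array([.520,.153]);a=np.radians(202);cx=np.array([np.cos(a),np.sin(a)]);cy=np.array([-cx[1],cx[0]])
def C(e): return np.round([(e[:2]-o)@cx*1000,(e[:2]-o)@cy*1000,e[2]*1000],1)
c=p-.001*n-.0014*x
for k,(i,j) in dict(mid=(0,0),lowup=(75,16),lowdn=(75,-16),hidn=(-75,-16)).items(): print(k,C(c+x*i/1000+n*j/1000))
f=s['wrist_force'];print('t',s['t'],'F cradle',np.round([f[:2]@cx,f[:2]@cy,f[2]],1),'tilt',np.degrees(np.arcsin(-x[2])).round(1),'yaw',np.degrees(np.arctan2(x[1],x[0])).round(1)%360)
E
python3 st.py
```

```text
t: 6.68
position: [0.5402, 0.1578, 0.0706]
tool_rot: [[-0.875, -0.378, 0.302], [-0.354, 0.926, 0.132], [-0.33, 0.009, -0.944]]
wrist_force: [0.4, -0.2, 0.2]
gripper_width: 0.0302
grip_force: 59.7
mid [-22.2   3.1  70.1]
lowup [53.9  3.2 60.5]
lowdn [43.4  2.9 30.3]
hidn [-98.2   2.9  79.7]
t 6.675 F cradle [-0.3  0.3  0.2] tilt 19.2 yaw 202.0
```

```bash
python3 -m handwheel '[5,0.8,-1.7,0,0,0, 9.4,0.8,-3.4,0,0,0, 12.5,0.8,-3.5,0,0,0, 14.2,0.8,-2,0,0,0, 14.2,0.8,-2,0,0,0, 14.2,0.8,-2,0,0,0]' && python3 st.py
```

```text
t: 7.42
position: [0.5285, 0.1529, 0.0707]
tool_rot: [[-0.877, -0.379, 0.296], [-0.355, 0.925, 0.134], [-0.325, 0.013, -0.946]]
wrist_force: [-0.7, -0.3, -0.9]
gripper_width: 0.0305
grip_force: 59.7
mid [-9.5  3.3 70.2]
lowup [66.7  3.5 61. ]
lowdn [56.3  3.1 30.7]
hidn [-85.6   3.   79.4]
t 7.425 F cradle [ 0.7  0.  -0.9] tilt 19.0 yaw 202.0
```

```bash
python3 -m handwheel '[1.7,0.5,4.7,0,0,0, 1.7,0.5,4.7,0,0,0, 6.4,0.5,3,0,0,0, 6.4,0.5,3,0,0,0, 6.4,0.5,3,0,0,0]' && python3 st.py && python3 -m handwheel '[4.7,0,-1.7,0,0,0, 4.7,0,-1.7,0,0,0, 4.7,0,-1.7,0,0,0]' && python3 st.py
```

```text
t: 8.05
position: [0.525, 0.1514, 0.0683]
tool_rot: [[-0.877, -0.38, 0.292], [-0.355, 0.925, 0.137], [-0.322, 0.016, -0.947]]
wrist_force: [1.4, 1.2, -1.7]
gripper_width: 0.0306
grip_force: 59.5
mid [-5.7  3.4 67.8]
lowup [70.5  3.7 58.8]
lowdn [60.2  3.1 28.5]
hidn [-81.8   3.   76.9]
t 8.05 F cradle [-1.7 -0.6 -1.7] tilt 18.8 yaw 202.0
t: 8.43
position: [0.5206, 0.1493, 0.069]
tool_rot: [[-0.878, -0.381, 0.29], [-0.355, 0.925, 0.137], [-0.321, 0.017, -0.947]]
wrist_force: [2.6, 1.8, -2.4]
gripper_width: 0.0308
grip_force: 59.5
mid [-0.8  3.7 68.5]
lowup [75.3  4.  59.6]
lowdn [65.1  3.4 29.3]
hidn [-77.    3.3  77.4]
t 8.425 F cradle [-3.1 -0.7 -2.4] tilt 18.7 yaw 202.0
```

```bash
python3 -m handwheel '[4,0.5,-0.7,0,0,0, 8,1,-1.4,0,0,0, 12,1.5,-2,0,0,0, 12,1.5,-2,0,0,0, 12,1.5,-2,0,0,0]' && python3 st.py && python3 - <<'E'
from h import *
for n in('scene','top'):
    im,d=get_image(n);cv2.imwrite(f'pics/{n}3.png',im)
a=cv2.imread('pics/top3.png')[140:270,130:240];b=cv2.imread('pics/scene3.png')[165:295,320:430]
cv2.imwrite('pics/c3.png',np.hstack([cv2.resize(i,(400,473),interpolation=2) for i in(a,b)]))
E
```

```text
t: 9.05
position: [0.5101, 0.1455, 0.0693]
tool_rot: [[-0.879, -0.381, 0.285], [-0.356, 0.924, 0.138], [-0.316, 0.02, -0.948]]
wrist_force: [4.4, 1.2, -3.8]
gripper_width: 0.0308
grip_force: 59.7
mid [10.4  3.2 68.8]
lowup [86.6  3.6 60.2]
lowdn [76.4  2.9 29.9]
hidn [-65.9   2.8  77.3]
t 9.05 F cradle [-4.5  0.5 -3.8] tilt 18.4 yaw 202.0
```

View pics/c3.png

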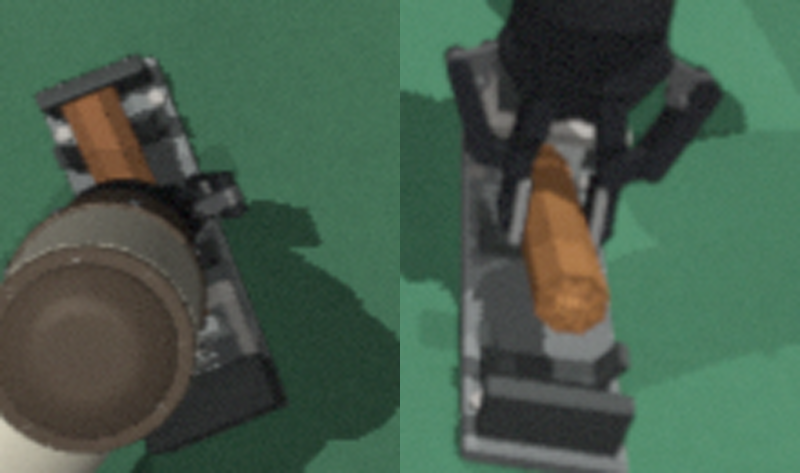

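The high end is now inside the end plate in both views, and the push force is about 4.5 N, which means roughly 20 mm of pad travel. Next I tip it down.

```bash
python3 -m handwheel '[1.2,0,4.5,0.6,3,0, 2.4,0,9,1.2,6,0, 4.2,0,13.4,1.2,9,0, 5.9,0,17.8,1.2,12,0, 5.9,0,17.8,1.2,12,0, 5.9,0,17.8,1.2,12,0]' && python3 st.py
```

```text
t: 9.9
position: [0.5105, 0.1463, 0.0509]
tool_rot: [[-0.92, -0.377, 0.105], [-0.375, 0.926, 0.043], [-0.114, -0.0, -0.993]]
wrist_force: [2.7, 1.8, 1.6]
gripper_width: 0.0305
grip_force: 60.3
mid [ 9.8  2.6 50.1]
lowup [86.2  2.9 57.4]
lowdn [82.5  2.9 25.6]
hidn [-66.5   2.4  42.7]
t 9.9 F cradle [-3.2 -0.7  1.6] tilt 6.5 yaw 202.2
```

```bash
python3 -m handwheel '[0.7,0,3,0,2.2,0, 1.3,0,6,0,4.4,0, 2,0,8.8,0,6.5,0, 2,0,8.8,0,6.5,0, 2,0,8.8,0,6.5,0]' && python3 st.py
```

```text
t: 10.52
position: [0.5094, 0.1457, 0.0423]
tool_rot: [[-0.926, -0.377, 0.001], [-0.377, 0.926, 0.0], [-0.001, -0.0, -1.0]]
wrist_force: [2.2, 1.6, 4.4]
gripper_width: 0.0306
grip_force: 60.8
mid [11.1  2.8 41.3]
lowup [86.1  3.  57.2]
lowdn [86.1  3.  25.2]
hidn [-63.9   2.6  25.4]
t 10.525 F cradle [-2.7 -0.7  4.4] tilt 0.1 yaw 202.2
```

```bash
python3 -m handwheel '[-3,0,0,0,0,0, -6,0,0,0,0,0, -9,0,0.3,0,0,0, -9,0,0.3,0,0,0, -9,0,0.3,0,0,0]' && python3 st.py && python3 -m handwheel '[0,0,0,0,0,0, 0,0,0,0,0,0, 0,0,0,0,0,0, 0,0,0,0,0,0, 0,0,0,0,0,0, 0,0,0,0,0,0]' 1 && python3 st.py && python3 - <<'E'
from h import *
for n in('scene','top'):
    im,d=get_image(n);cv2.imwrite(f'pics/{n}4.png',im)
a=cv2.imread('pics/top4.png')[140:270,130:240];b=cv2.imread('pics/scene4.png')[165:295,320:430]
cv2.imwrite('pics/c4.png',np.hstack([cv2.resize(i,(400,473),interpolation=2) for i in(a,b)]))
E
```

```text
t: 11.15
position: [0.5141, 0.1471, 0.0422]
tool_rot: [[-0.927, -0.376, -0.007], [-0.376, 0.927, -0.004], [0.008, -0.001, -1.0]]
wrist_force: [-6.0, -0.0, 16.0]
gripper_width: 0.0306
grip_force: 62.2
mid [ 6.3  3.3 41.2]
lowup [81.2  3.4 57.8]
lowdn [81.5  3.4 25.8]
hidn [-68.5   3.2  24.6]
t 11.15 F cradle [ 5.6 -2.3 16. ] tilt -0.5 yaw 202.1
t: 11.9
position: [0.5171, 0.1487, 0.041]
tool_rot: [[-0.926, -0.377, -0.001], [-0.377, 0.926, -0.001], [0.002, -0.0, -1.0]]
wrist_force: [1.0, -0.2, -0.6]
gripper_width: 0.0856
grip_force: 0.0
mid [ 2.9  2.9 40. ]
lowup [77.8  3.1 56.2]
lowdn [77.9  3.1 24.2]
hidn [-72.1   2.7  23.9]
t 11.9 F cradle [-0.8  0.5 -0.6] tilt -0.1 yaw 202.2
```

View pics/c4.png

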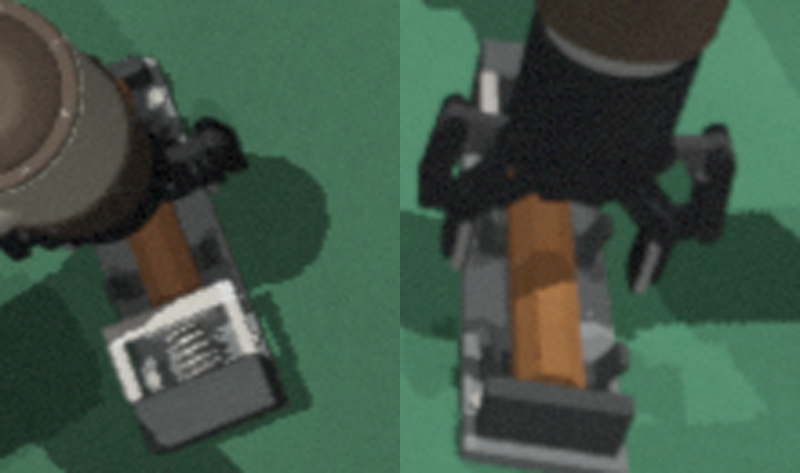

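Both views show the released blank lying in the saddles, with its far end behind the end plate and its near end under the crossbar. I'll retreat straight up and check.

```bash
python3 -m handwheel '[0,0,-8,0,0,0, 0,0,-25,0,0,0, 0,0,-60,0,0,0, 0,0,-110,0,0,0, 0,0,-160,0,0,0, -30,-50,-180,0,0,0, -30,-110,-180,0,0,0, -30,-170,-180,0,0,0, -30,-200,-180,0,0,0, -30,-200,-180,0,0,0]' && python3 - <<'E'
from h import *
for n in('scene','top'):
    im,d,P=cloud(n);cv2.imwrite(f'pics/{n}5.png',im);b=im.astype(int)
    m=(b[...,2]>b[...,1]+25)&(P[...,0]>.4)&(P[...,0]<.65)&(P[...,1]>.08)&(P[...,1]<.25)&(P[...,2]>.05)&(P[...,2]<.065)
    q=P[m]-np.array([.52,.153,0]);a=np.radians(202);l=q[:,0]*np.cos(a)+q[:,1]*np.sin(a);t=-q[:,0]*np.sin(a)+q[:,1]*np.cos(a)
    print(n,len(q),'x range',l.min(),l.max(),'y',t.mean(),'z slope mm/mm',np.polyfit(l,q[:,2],1))
a=cv2.imread('pics/top5.png')[140:270,130:240];b=cv2.imread('pics/scene5.png')[165:295,320:430]
cv2.imwrite('pics/c5.png',np.hstack([cv2.resize(i,(400,473),interpolation=2) for i in(a,b)]))
E
```

```text
t: 13.25
position: [0.6209, -0.0271, 0.2212]
tool_rot: [[-0.928, -0.374, -0.001], [-0.374, 0.928, -0.001], [0.002, -0.0, -1.0]]
wrist_force: [-0.0, -0.2, 0.0]
gripper_width: 0.0854
grip_force: 0.0
scene 774 x range -0.07622982742209079 0.07553048032422138 y 0.0033169859144567926 z slope mm/mm [0.00031305 0.05414905]
top 772 x range -0.07489654481193539 0.0684961356137502 y 0.004154458114651378 z slope mm/mm [0.00042852 0.05558858]
```

View pics/c5.png

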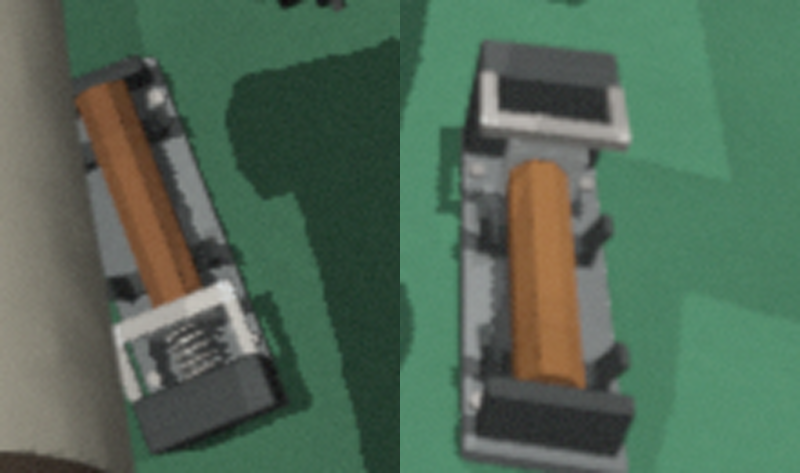

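The blank lies level (slope 0.0004) at seat height. Its ends are at x of about -76 and +75 mm, against the end plate and the pad, and the arm is clear of everything.

```bash
python3 -c "
from cell import *
print(close_job())"
```

```text
the job is handed in; nothing more can be done
None
```

The long blank lies level in both saddles, held by the spring against the end plate and released; the arm stayed clear of the short blank, and I handed the job in at about 13 s.

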